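# Start the vacuum drying of a washed record

### The arm

A 6-joint arm with a two-finger parallel gripper is mounted at the origin on the work surface. World frame = base frame: x ahead of the robot, y to its left, z up, the work surface at z = 0. Lengths are in m, angles in rad, forces in N, time in s.
With the tool pointing down it reaches from about 0.35 to 0.725 m from the base axis. Payload 4.3 kg.
Tool frame: the origin (TCP) lies on the centre line of the jaws, within the pads' length; the fingertips stand 8 mm ahead of it and the grasp point (between the pads) lies 11 mm behind it; z points along the fingers, y is the line along which they close (so a half turn about z gives the same grasp; the last joint's range is limited). The gripper opens to 85 mm and grips with 20 to 120 N. Pads are 22 mm wide; open, the fingers measure 114 mm over their backs; the gripper's body (76 mm by 85 mm) begins 54 mm behind the grasp point. The pads swing forward as they close: fully open they stand 13 mm farther back than shut.
Start: joints at [1.166, 0.377, 0.081, 1.274, 0, 1.46], TCP at [0.167, 0.55, 0.239] pointing down, gripper open.
Joint ranges: [-2.72, 2.72], [-0.84, 1.66], [-1.02, 1.22], [-1.77, 2.12], [-1.37, 1.28], [-3.14, 3.14]. Speed limits (rad/s): [2.57, 2.57, 3.14, 3.14, 3.14, 3.14].

### API

Orientations are given as [roll, pitch, yaw] about the fixed x, y, z axes, in that order (R = Rz(yaw) Ry(pitch) Rx(roll)).
In Python, from cell import arm gives the robot as it stands. Calls block until the motion is done:
- arm.reach(position, orientation): joint-space move of the TCP to a pose.
- arm.movel(position, rate=0.15, rot=None): straight line of the TCP; rot=None keeps the orientation; rate is the mean speed in m/s.
- arm.move_j(angles): joint-space move.
- arm.set_gripper(opening, newtons=None): opening from 0.0 (shut) to 1.0 (fully open); newtons is the grip in N (None keeps the last); returns when the fingers have stopped.
- arm.pause(seconds).
- arm.inverse_kinematics(position, orientation): joint angles nearest the present ones, or None.
- arm.camera(name): name is "side" or "top" or "wrist"; returns the picture (400x640x3 uint8, red, green, blue); there is no depth.
- arm.camera_info(name): a dict with "K" (3x3 intrinsics, pixels), "world_to_cam" (4x4, takes a point from world to camera coordinates); the wrist camera has in their place "mount" (4x4, takes a point from camera to tool coordinates, whose origin is the TCP and whose axes are the flange's). Camera axes: x right, y down, z forward; pixel columns grow to the right and rows downward; lengths in m; the calibration is good to about 2 mm. A picture is of the moment at which its call begins: read the wrist's pose just before it. camera_info takes no time and is no camera call.
A pose or a line that the arm cannot do raises arm.Unreachable and nothing moves.
- arm.hand_in(): hands the job in; it is judged then, once.
Readings, each from a call of its own:
- arm.read_time(): time.
- arm.read_joint_positions(): joint angles.
- arm.read_dq(): joint speeds.
- arm.read_effort(): joint torques, N m.
- arm.read_eef_pos(): TCP position.
- arm.read_ee_rot(): TCP orientation.
- arm.read_force(): force on the tool from outside, world axes, zero at the start.
- arm.read_torque(): the same for the moment, N m.
- arm.read_opening(): opening from 0.0 (shut) to 1.0 (fully open).
- arm.read_finger_force(): force on a finger pad.
Only numpy, scipy, OpenCV 4.12 (cv2) and the standard library are available. Lean on these libraries where they do the work, as an engineer would, in place of code of your own. Each camera call takes 0.05 s, during which the arm holds its last target. There are 200 camera calls.

### The job

Start drying the washed record on the vacuum unit with light fingertip touches: press the far end of the red platter rocker fully down, then push the suction wand round over the record until it points at the record's centre, and only then press the far end of the black pump rocker fully down. Lift nothing, keep your fingers off the record, and leave the clamp on its label, the brush, the funnel and the bottle where they are.

Things in the scene. Friction and masses are not known exactly. Their poses are not given: they have to be found in the camera images.
- unit: Fixed dark vacuum record-cleaning unit, a box 400 (x) by 410 (y) by 140 mm high. Origin: centre of its underside. Its x points away from the robot (yaw up to 0.22 rad), y left, z up; deck at z = 140 mm. The two rockers sit side by side on the near right of the deck, the brush on the near left. Motor and pump are not simulated: nothing turns or sucks when switched on.
- record: Black 302 mm record, 3 mm thick, with an orange 100 mm label, lying fixed on the unit's platter. Origin: on its centre axis, at its underside; its top is at z = 158 mm. Fingers must not touch it.
- platter_switch: Black bezel of the platter switch, 58 mm (unit's x) by 36 mm (unit's y) by 6 mm high, fixed on the deck; carries the RED paddle. Origin: centre of its underside, at z = 140 mm. Axes as the unit's. Platter and pump switch may be in either place, left or right, 90 mm apart.
- platter_rocker (a joint): RED rocker paddle, 46 mm long (unit's x), 26 mm wide, hinged across its middle. 0 = off: near half level, far half (with a small white bar) up, its end 7 mm higher. Pressing the far half down raises the value to 0.30 rad = on, its stop: far half level, face 4.5 mm above the bezel. Friction only, 2 to 3 N; stays where left. Past the stop its rubber seal gives 1 mm per 4 N, up to 4 mm.
- platter_press (a point): Point on the face of the red paddle's far half, 15 mm beyond its hinge: the spot to press, moves with the paddle. About z = 155 mm when off, 150.5 mm when fully on.
- pump_switch: Black bezel of the pump switch, same size and make as the platter switch; carries the BLACK paddle. Origin: centre of its underside, at z = 140 mm.
- pump_rocker (a joint): BLACK rocker paddle of the pump switch, same as the red one: 0 = off, far half standing up; 0.30 rad = on, far half pressed fully down. Same seal and friction.
- pump_press (a point): Point on the face of the black paddle's far half, 15 mm beyond its hinge: the spot to press, moves with the paddle. About z = 155 mm when off, 150.5 mm when fully on.
- wand: Suction wand: straight aluminium tube 22 mm wide, 24 mm high (z = 166 to 190 mm, 8 mm above the record; felt strips 3 mm lower), reaching 140 mm from its upright pivot; black cap on the pivot (34 mm across, top z = 199 mm), black tip. Origin: pivot axis, at the tube's underside; the tube runs along its -x. It only rests in its pivot: it swings level and could be lifted out, but must not be.
- wand_swing (a joint): Swing of the wand about its upright pivot, counterclockwise from above. 0 = parked beside the record, pointing along the unit's -x (to the robot); 1.571 rad = over the record, pointing straight at its centre; stop at 1.74. Starts between 0 and 0.4. Light friction (about 0.5 N at 100 mm from the pivot); stays where it is left.
- wand_head (a point): Point on the middle of the wand's top face, 100 mm from the pivot axis, z = 190 mm; moves with the wand.
- wand_post (a point): Fixed point on the wand's pivot axis, at z = 190 mm. It lies 190 mm to the left (unit's +y) of the record's centre.
- clamp: Loose dark steel record clamp, a stepped disc 64 mm across and 36 mm high, resting on the middle of the label. Origin: centre of its underside. The wand passes it with 16 mm to spare. Leave it.
- brush: Loose beech record brush, 116 mm long (its y), 34 mm wide, 32 mm high, lying on the deck's near left. Origin: centre of its underside. Leave it.
- funnel: Loose red plastic funnel, 124 mm across, in a tin stand 92 mm across, 104 mm high in all, on the table to the right of the unit. Origin: centre of its underside. Leave it.
- bottle: Loose amber bottle, 60 mm across, 170 mm high, on the table to the left of the unit. Origin: centre of its underside. Leave it.

How it is judged:
On the way, in this order (a step that is already met when the one before it is completed fails the run):
1. the red platter rocker is pressed on while the wand is still parked (value of joint platter_rocker above 0.24 rad and value of joint wand_swing below 0.6 rad and value of joint pump_rocker below 0.1 rad), for 0.1 s.
2. the wand is over the record, pointing at its centre, with the pump still off (value of joint wand_swing above 1.42 rad and value of joint platter_rocker above 0.24 rad and value of joint pump_rocker below 0.1 rad), for 0.2 s.
3. the black pump rocker is pressed on (value of joint pump_rocker above 0.24 rad and value of joint wand_swing above 1.42 rad), for 0.1 s.
At the end, for the whole second after the job is handed in: Both rockers are on (0.24 rad or more of their 0.30), the wand rests in its pivot over the record within 0.17 rad of pointing at the centre, and clamp (8 mm), brush (15 mm), funnel and bottle (20 mm) are where they were (all of step 3 and value of joint platter_rocker above 0.24 rad and velocity of joint wand_swing between -0.05 and 0.05 rad/s and height (world z) of wand_head below 0.194 m and distance of clamp from where it was at the start of the episode below 0.008 m and distance of brush from where it was at the start of the episode below 0.015 m and distance of each of funnel, bottle from where it was at the start of the episode below 0.02 m); the robot touches nothing.
It fails at once if the fingers or the arm touch the record (contact force between any of the fingers, the arm and record above 0.5 N).
It fails at once if the wand is lifted in its pivot by more than 8 mm (height (world z) of wand_head above 0.198 m).
It fails at once if the wand is pushed or squeezed with more than 15 N, or a switch pressed with more than 25 N (contact force between the fingers and wand above 15 N or contact force between the fingers and platter_switch above 25 N or contact force between the fingers and pump_switch above 25 N).
It fails at once if the pump is switched on before the wand is over the record (value of joint pump_rocker above 0.15 rad and value of joint wand_swing below 1.36 rad).
It fails at once if the clamp, brush, funnel or bottle is moved (distance of clamp from where it was at the start of the episode above 0.008 m or distance of brush from where it was at the start of the episode above 0.015 m or distance of any of funnel, bottle from where it was at the start of the episode above 0.02 m).
It also fails if it takes over 61 s, if anything falls off the work surface, if the arm or the gripper's body presses on something with over 40 N, if the wrist force passes 120 N, or if a joint passes its speed limit or range.

## Working session

There is one attempt and no reset: what is moved stays moved. The work goes in short steps, each a Python script; the robot and the scene stay as the last script left them, time stands still between calls to the robot, and variables do not carry over. Pictures are saved under pics/ and viewed, at most 10 in all, crops included, and the job is handed in when it is done.

```bash
mkdir -p pics; ls
python3 - <<'E'
from cell import arm
import cv2,numpy as np
for n in("top","side"):
    cv2.imwrite(f"pics/{n}0.png",arm.camera(n)[:,:,::-1]); i=arm.camera_info(n); print(n,np.round(i["K"],1).tolist(),np.round(i["world_to_cam"],3).tolist())
print(arm.read_time(),arm.read_eef_pos(),arm.read_ee_rot())
E
```

```text
pics
top [[376.5, 0.0, 319.3], [0.0, 376.5, 198.7], [0.0, 0.0, 1.0]] [[-0.0, -1.0, 0.024, -0.019], [-0.984, -0.004, -0.179, 0.553], [0.179, -0.023, -0.984, 1.103], [0.0, 0.0, 0.0, 1.0]]
side [[425.5, 0.0, 319.1], [0.0, 425.5, 195.7], [0.0, 0.0, 1.0]] [[0.902, -0.431, 0.012, -0.509], [-0.243, -0.531, -0.812, 0.25], [0.356, 0.73, -0.584, 0.935], [0.0, 0.0, 0.0, 1.0]]
0.1 [0.16683151 0.54965631 0.23844413] [-3.13973508e+00 -1.95259485e-04  2.84676658e+00]
```

View pics/top0.png

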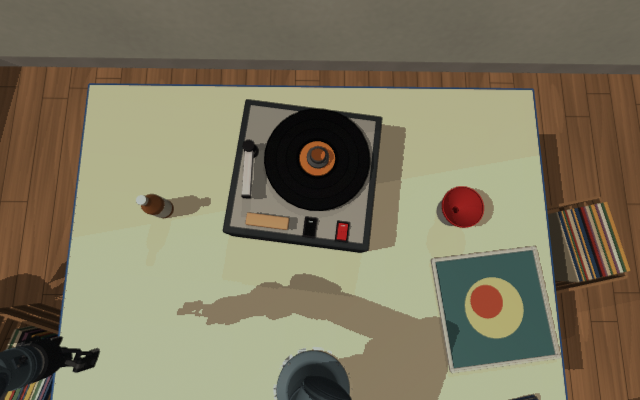

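View pics/side0.png

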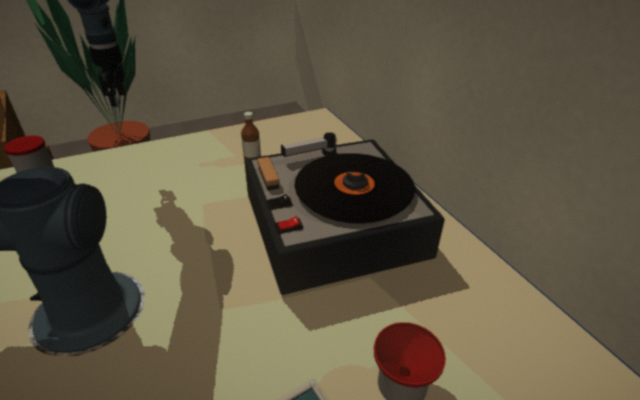

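The top view shows the red rocker at about (342,231), black to its left at (310,227), the wand pivot at (249,149) pointing at the robot, and the record centre near (317,159). I'll enlarge it for precise readings.

Run:
```python
import cv2
a=cv2.imread("pics/top0.png")
cv2.imwrite("pics/c1.png",cv2.resize(a[90:260,215:390],None,fx=4.5,fy=3.5,interpolation=cv2.INTER_CUBIC)) if 0 else cv2.imwrite("pics/c1.png",cv2.resize(a[95:255,220:390],None,fx=3.7,fy=3.7,interpolation=cv2.INTER_CUBIC))
cv2.imwrite("pics/c2.png",cv2.resize(a[205:250,295:360],None,fx=12,fy=12,interpolation=cv2.INTER_CUBIC))
```

```text
(no output)
```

View pics/c1.png

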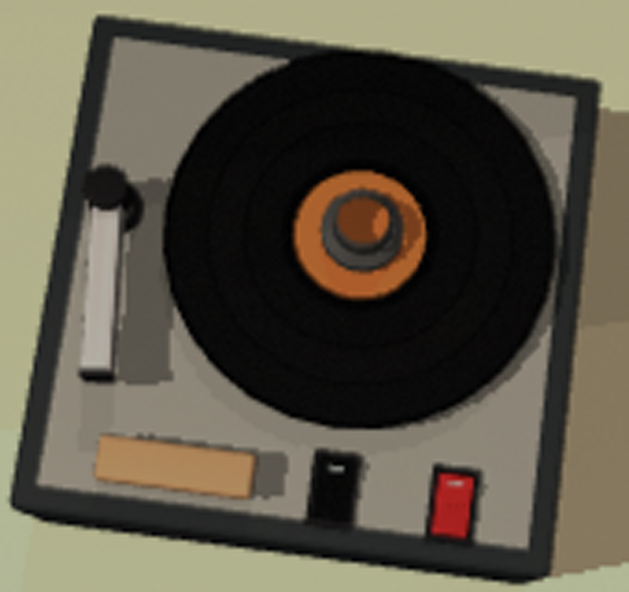

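View pics/c2.png

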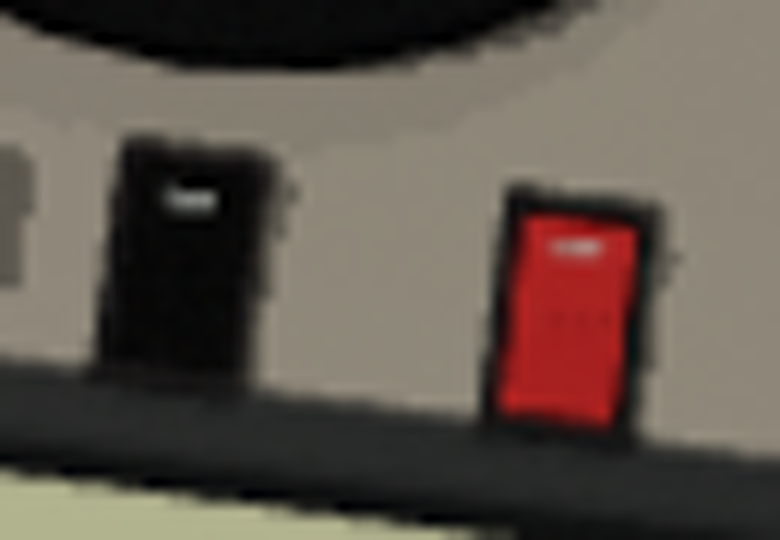

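The crops show both switches' far bars (red crop px (577,246), black (190,200)), the record outline (centre at about (360,239)), the cap at (107,188) and the wand end at (97,370). I'll project these to world coordinates.

```bash
cat > h.py <<'E'
from cell import arm
import cv2,numpy as np
def ray(px,z,n="top"):
    i=arm.camera_info(n);K=np.array(i["K"]);T=np.array(i["world_to_cam"])
    d=T[:3,:3].T@np.linalg.inv(K)@[px[0],px[1],1];c=-T[:3,:3].T@T[:3,3]
    return c+d*(z-c[2])/d[2]
def proj(p,n="top"):
    i=arm.camera_info(n);q=np.array(i["world_to_cam"])@[*p,1];q=np.array(i["K"])@q[:3];return q[:2]/q[2]
E
python3 - <<'E'
from h import *
c1=lambda u,v:((u+.5)/3.7-.5+220,(v+.5)/3.7-.5+95)
c2=lambda u,v:((u+.5)/12-.5+295,(v+.5)/12-.5+205)
for n,p,z in [("rec",c1(360,239),.158),("label",c1(360,234),.158),("cap",c1(107,188),.199),("wtip",c1(97,371),.190),("wmid",c1(103,290),.19),
 ("FL",c1(97,17),.14),("FR",c1(600,83),.14),("NL",c1(12,500),.14),("NR",c1(545,560),.14),
 ("redbar",c2(577,246),.156),("blkbar",c2(190,200),.156),("rFL",c2(508,187),.146),("rFR",c2(660,205),.146),("rNL",c2(487,425),.146),("rNR",c2(632,440),.146),("bFL",c2(124,140),.146),("bFR",c2(276,152),.146),
 ("rpFL",c2(518,212),.1575),("rpFR",c2(638,222),.1575),("rpNL",c2(497,415),.1505),("rpNR",c2(612,428),.1505),("brFL",c1(100,435),.172),("brFR",c1(256,455),.172)]:
    print(n,np.round(ray(p,z),4))
E
```

```text
rec [ 0.6468 -0.0084  0.158 ]
label [ 0.6507 -0.0084  0.158 ]
cap [0.6723 0.1782 0.199 ]
wtip [0.5371 0.1824 0.19  ]
wmid [0.5975 0.1801 0.19  ]
FL [0.8339 0.201  0.14  ]
FR [ 0.7821 -0.1999  0.14  ]
NL [0.4484 0.2509 0.14  ]
NR [ 0.4043 -0.1473  0.14  ]
redbar [ 0.4605 -0.0792  0.156 ]
blkbar [0.4709 0.0094 0.156 ]
rFL [ 0.4753 -0.0642  0.146 ]
rFR [ 0.4712 -0.0994  0.146 ]
rNL [ 0.4204 -0.0589  0.146 ]
rNR [ 0.417  -0.0922  0.146 ]
bFL [0.486  0.0247 0.146 ]
bFR [ 0.4833 -0.0105  0.146 ]
rpFL [ 0.4681 -0.0656  0.1575]
rpFR [ 0.4659 -0.0931  0.1575]
rpNL [ 0.4223 -0.0609  0.1505]
rpNR [ 0.4194 -0.0872  0.1505]
brFL [0.493  0.1817 0.172 ]
brFR [0.4786 0.0677 0.172 ]
```

```bash
cat >> h.py <<'E'
a=-0.125; ux=np.array([np.cos(a),np.sin(a)]); uy=np.array([-np.sin(a),np.cos(a)])
red=np.array([.461,-.0802]); blk=red+.09*uy; P=np.array([.673,.179])
def press(xy,f_stop=8.,zmin=.1535):
    rot=[np.pi,0,a+np.pi]
    arm.reach([*xy,.24],rot); arm.movel([*xy,.172],.12); arm.pause(.3)
    f0=arm.read_force()[2]; z=.169
    while z>=zmin:
        arm.movel([*xy,z],.03); arm.pause(.1); f=arm.read_force()[2]-f0
        print(round(z,4),round(arm.read_eef_pos()[2],4),round(f,1))
        if abs(f)>f_stop: break
        z-=.001
    arm.pause(.2); arm.movel([*xy,.24],.12); print("t",arm.read_time())
E
python3 - <<'E'
from h import *
arm.set_gripper(0.0,20); arm.movel([.167,.55,.29],.15)
press(red)
I=arm.camera("top"); cv2.imwrite("pics/top1.png",I[:,:,::-1])
E
```

```text
0.169 0.1689 -0.6
0.168 0.168 -0.0
0.167 0.167 0.2
0.166 0.166 0.3
0.165 0.1651 -0.6
0.164 0.1642 1.5
0.163 0.1632 2.2
0.162 0.1618 1.4
0.161 0.1608 0.3
0.16 0.1598 0.9
0.159 0.1589 -0.0
0.158 0.1582 4.5
0.157 0.1575 6.4
0.156 0.1568 9.7
t 10.8
```

The contact profile matches the expected stroke and stop, so the red rocker is on. Next is the wand.

```bash
cat >> h.py <<'E'
def wpose(th,gap=0.,r=.09,z=.182):
    b=a+th; d=np.array([-np.cos(b),-np.sin(b)]); m=np.array([np.sin(b),-np.cos(b)])
    p=P+r*d-(.022+gap)*m
    return [*p,z],[np.pi,0,b+np.pi/2]
E
python3 - <<'E'
from h import *
p,R=wpose(.1,.02)
arm.reach([p[0],p[1],.27],R); print(arm.read_joint_positions().round(2))
arm.movel(p,.12); arm.pause(.2); f0=arm.read_force()
print(p,arm.read_eef_pos())
for th in np.linspace(.1,1.571,13):
    p,R=wpose(th); arm.movel(p,.06,R); print(round(th,2),(arm.read_force()-f0).round(1),arm.read_eef_pos().round(3))
arm.pause(.3); print("t",arm.read_time())
cv2.imwrite("pics/top2.png",cv2.resize(arm.camera("top")[95:255,220:390,::-1],None,fx=3.7,fy=3.7,interpolation=cv2.INTER_CUBIC))
E
```

```text
[ 0.26  0.48  0.32  1.41 -0.    1.86]
[np.float64(0.5840780141636047), np.float64(0.2232366413159036), 0.182] [0.58475556 0.22340762 0.18304788]
0.1 [-0.5  0.5  0.5] [0.584 0.203 0.182]
0.22 [ 0.9 -0.1 -0.7] [0.581 0.192 0.182]
0.35 [0.7 0.1 0.1] [0.58  0.181 0.182]
0.47 [0.2 0.9 0.1] [0.581 0.17  0.182]
0.59 [ 0.6  0.2 -0.2] [0.583 0.159 0.182]
0.71 [ 1.   0.5 -0. ] [0.586 0.148 0.182]
0.84 [ 0.1  0.1 -0.9] [0.59  0.137 0.182]
0.96 [ 0.9  1.1 -1.2] [0.596 0.128 0.182]
1.08 [ 0.2  0.2 -0.8] [0.603 0.119 0.182]
1.2 [ 0.6  0.2 -0.9] [0.611 0.11  0.182]
1.33 [ 1.2  0.8 -0.4] [0.62  0.103 0.182]
1.45 [ 0.9 -0.6 -0.6] [0.629 0.097 0.182]
1.57 [ 0.8 -0.   0. ] [0.64  0.093 0.182]
t 18.5917
```

View pics/top2.png

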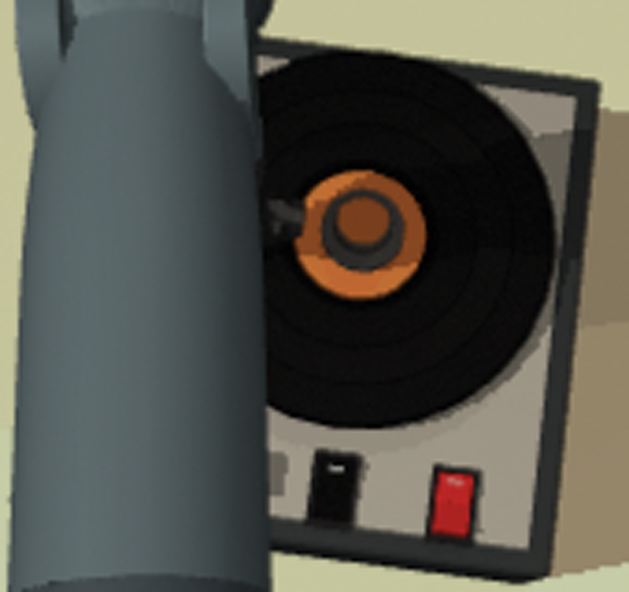

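The wand tip is over the record at about (288,218), pointing at the clamp. I'll back off, rise, move clear and measure the angle.

Run:
```python
from h import *
p,R=wpose(1.571,.03); arm.movel(p,.08); arm.movel([p[0],p[1],.26],.12)
arm.reach([.45,-.12,.26],[np.pi,0,a+np.pi])
cv2.imwrite("pics/top3.png",cv2.resize(arm.camera("top")[95:255,220:390,::-1],None,fx=3.7,fy=3.7,interpolation=cv2.INTER_CUBIC))
print(arm.read_time(),[((proj([*(P+r*np.array([-np.cos(a+t),-np.sin(a+t)])),.19])-[220,95]+.5)*3.7).round() for r,t in((.02,1.571),(.14,1.571),(.14,1.45))])
```

```text
21.0667 [array([135., 195.]), array([296., 215.]), array([291., 237.])]
```

View pics/top3.png

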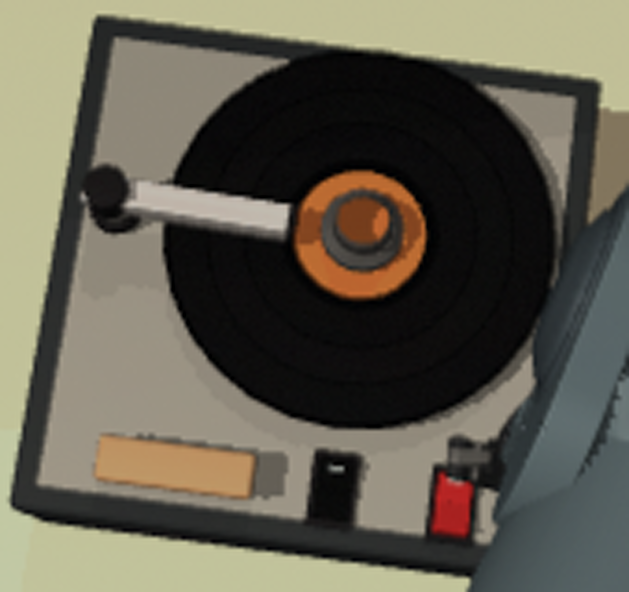

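The wand end is at about (293,218) against (296,215) predicted for 1.571 rad, so it sits near 1.555 rad, which is good. The brush and clamp haven't moved. Now the pump rocker.

Run:
```python
from h import *
press(blk)
arm.reach([.40,-.15,.30],[np.pi,0,a+np.pi])
I=arm.camera("top")[:,:,::-1]
cv2.imwrite("pics/top4.png",np.vstack([cv2.resize(I[95:255,220:390],None,fx=2,fy=2),cv2.resize(I[210:250,295:380],(340,160),interpolation=cv2.INTER_CUBIC)]))
```

```text
0.169 0.1689 0.1
0.168 0.168 0.3
0.167 0.167 1.2
0.166 0.166 0.1
0.165 0.1651 0.6
0.164 0.1642 1.0
0.163 0.1631 1.8
0.162 0.1618 1.7
0.161 0.1608 2.1
0.16 0.1599 2.0
0.159 0.1589 1.3
0.158 0.1582 4.1
0.157 0.1575 7.7
0.156 0.1568 9.9
t 28.625
```

View pics/top4.png

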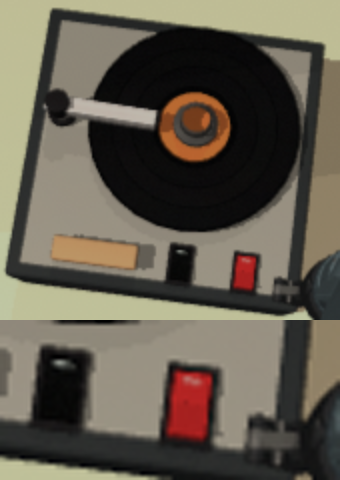

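Both paddles look level, the wand points at the label at (155,118), and the brush and clamp are where they started, so I'm handing in.

```bash
python3 -c "
from cell import arm
print(arm.hand_in())"
```

```text
the job is handed in; nothing more can be done
None
```

I pressed the red rocker to its stop, swung the wand to about 1.555 rad (pointing at the record's centre), then pressed the black rocker to its stop, and handed in at about 30 s of the 61 s allowed; hand-in returned no verdict.

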